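# Clear the reader pad and present the filter plate label up

### The job

First pick the two broken bits of cork off the label reader's white pad and put them in the waste tray. Then take the filter plate that lies label up (seen from above with its notched end pointing away from you, its notch is at the right-hand corner; the other plate lies face down, has been read and stays where it is), gripping it across its width on the half away from the notch, so that the notched end stays free. Finish while still holding it, level and label up, about 5 cm above the pad, with the notched end pointing at the reader's head and its frosted band over the middle of the pad, and leave everything else in its place.

Things in the scene. Friction and masses are not known exactly. Their poses are not given: they have to be found in the camera images.
- plate_center (a point): Filter plate 80 x 36 x 7 mm lying flat on the worktop, round filter in its middle, an 18 mm dark grey frosted band at each end; 12 x 12 mm square notch in one corner of its label end. The one lying label up, to present. Point: its centre, half-way up; x along its length toward the notched end, y across, z up out of the label face; notch at the +x, -y corner. 40 g, any yaw.
- label_end (a point): Middle of the frosted band at the notched end of the plate to present, on its upper (label) face, 31 mm from the plate's centre along its x and 3.5 mm above it; same axes as plate_center.
- plate: The same plate to present; origin at the centre of its underside, same axes as plate_center.
- plate_read_center (a point): Filter plate 80 x 36 x 7 mm lying flat on the worktop, round filter in its middle, an 18 mm dark grey frosted band at each end; 12 x 12 mm square notch in one corner of its label end. This one lies face down (notch at the +x, +y corner), is already read and left alone. Point: its centre, half-way up; x along its length toward its notched end, z up.
- pad (a point): Centre of the top of the reader's white pad, 12 mm above the worktop; the pad is 104 (x) x 110 (y) mm. x points horizontally from the pad to the reader's head, z up. The reader is fixed.
- reader: The label reader, fixed: grey base 116 wide, reaching 58 mm in front of the pad's centre and 142 mm behind it; head 74 wide on a short neck, its front 85 mm behind the pad's centre (+x), its top 95 mm above the worktop. Origin under the pad's centre on the worktop, axes as pad.
- cork_a_center (a point): Chunky broken bit of cork stopper, body 26 (x) x 24 (y) x 20 high (mm) with a small lump on its +x end (reaches 17 mm from the centre there), on the pad, left of its middle seen from the front. Point at its centre, 10 mm above its underside; z up. About 15 g.
- cork_b_center (a point): Second bit of cork, same size with its lump mirrored, on the pad right of its middle. Point at its centre, 10 mm above its underside; z up.
- cork_a: The first bit of cork; origin at the centre of its underside.
- cork_b: The second bit of cork; origin at the centre of its underside.
- waste_tray: Open grey waste tray, fixed, outside 72 (x) x 110 (y) x 50 high (mm), walls 4, floor about 5 thick. Origin at the centre of its underside, on the worktop.
- pen: Ballpoint pen 142 long, 15 high (mm), lying on the worktop between reader and sink; leave alone. Origin at the middle of its underside, x along it.
- tissue: Booklet of lens tissue 93 x 66 x 9 mm on the worktop; leave alone. Origin at the centre of its underside.
- timer: Kitchen-style timer 64 x 60 x 19 mm on the worktop; leave alone. Origin at the centre of its underside.
- cover_glass_box: Box of cover glasses 96 x 48 x 20 mm on the worktop left of the reader; leave alone. Origin at the centre of its underside.
There are look-alikes about, which are no part of the job. What is shaped like the cork_a but black is not meant.

How it is judged:
On the way, in this order (a step that is already met when the one before it is completed fails the run):
1. both bits of cork lie in the waste tray, let go (x of cork_a_center in the frame of waste_tray between -0.032 and 0.032 m and y of cork_a_center in the frame of waste_tray between -0.051 and 0.051 m and height (world z) of each of cork_a_center, cork_b_center below 0.045 m and contact force between each of cork_a, cork_b and the fingers below 0.1 N and x of cork_b_center in the frame of waste_tray between -0.032 and 0.032 m and y of cork_b_center in the frame of waste_tray between -0.051 and 0.051 m), for 0.2 s.
2. the plate is lifted off the worktop in the gripper (height (world z) of plate above 0.02 m and contact force between plate and the fingers above 0.5 N), for 0.2 s.
At the end, for the whole second after the job is handed in: Both corks in the tray. Plate at rest, held by the gripper alone at most 10 mm from its centre toward the notch; label up, level to 0.2 rad; notched frosted band within 20 mm of the pad's centre seen from above, 20 to 90 mm above the pad; notched end toward the head to 0.3 rad (all of step 1 and horizontal distance between label_end and pad below 0.02 m and z of label_end in the frame of pad between 0.02 and 0.09 m and x of plate_center in the frame of pad below -0.005 m and angle between the x axis of label_end and the x axis of pad, either way round below 0.3 rad and angle between label_end's own z axis and vertical below 0.2 rad and contact force between plate and the fingers above 0.5 N and contact force between plate and reader below 0.1 N and x of the grasp point in the frame of plate_center below 0.01 m and linear speed of plate below 0.03 m/s); the arm keeps its last pose, push and grip.
It fails at once if the plate that lies face down is shoved out of its place (more than 30 mm) (distance of plate_read_center from where it was at the start of the episode above 0.03 m).
It fails at once if the pen, lens tissue, timer or cover glass box is shoved more than 30 mm (distance of any of pen, tissue, timer, cover_glass_box from where it was at the start of the episode above 0.03 m).
It fails at once if the plate is taken before both bits of cork are in the tray (height (world z) of plate above 0.03 m and not ((x of cork_a_center in the frame of waste_tray between -0.032 and 0.032 m and y of cork_a_center in the frame of waste_tray between -0.051 and 0.051 m and height (world z) of cork_a_center below 0.045 m and contact force between cork_a and the fingers below 0.1 N) and (x of cork_b_center in the frame of waste_tray between -0.032 and 0.032 m and y of cork_b_center in the frame of waste_tray between -0.051 and 0.051 m and height (world z) of cork_b_center below 0.045 m and contact force between cork_b and the fingers below 0.1 N))).
It also fails if it takes over 67 s, if anything falls off the work surface, if the arm or the gripper's body presses on something with over 40 N, if the wrist force passes 120 N, or if a joint passes its speed limit or range.

### The arm

A 6-joint arm with a two-finger parallel gripper is mounted at the origin on a cart in front of the work surface, level with it; the furniture and walls round the work are solid. World frame = base frame: x ahead of the robot, y to its left, z up, the work surface at z = 0. Lengths are in m, angles in rad, forces in N, time in s.
With the tool pointing down it reaches from about 0.3 to 0.775 m from the base axis. Payload 14.6 kg.
Tool frame: the origin (TCP) lies at the very end of the fingers, on their centre line; the grasp point (between the pads) lies bot.grip_point_offset behind it (bot.grip_point_offset is the distance from the TCP to the grasp point, in m); y points along the fingers, x is the direction in which the jaws open and shut, and the axes are right-handed (so a half turn about y gives the same grasp; the last joint's range is limited). The gripper opens to 94 mm and grips with 3 to 60 N. Pads are 16 mm wide; open, the fingers measure 119 mm over their backs; the gripper's body (75 mm by 177 mm) begins 78 mm behind the grasp point.
Start: joints at [-1.173, 0.3, 1.521, -0, 1.321, -0.067], TCP at [0.247, -0.492, 0.205] pointing down, gripper open.
Joint ranges: [-3.03, 3.03], [-0.79, 2.21], [0.23, 2.52], [-1.04, 4.18], [0, 3.07], [-2.55, 2.55]. Speed limits (rad/s): [2.22, 2.22, 2.57, 3.14, 3.14, 3.14].

### API

Orientations are given as a unit quaternion [w, x, y, z].
In Python, from bench import bot gives the robot as it stands. The module is installed in compiled form; this text tells all that it offers. Calls block until the motion is done:
- bot.reach(position, orientation): joint-space move of the TCP to a pose.
- bot.movel(position, frame=None, speed=0.15, guard=None): straight line of the TCP; frame=None keeps the orientation; speed is the mean speed in m/s. With guard (N) it stops when the force on the tool has changed by that much, and returns True; else False.
- bot.move_j(angles): joint-space move.
- bot.open_gripper() and bot.gripper_close(): open the fingers fully, or close them until they stop; the grip force is fixed at half the most.
- bot.wait(seconds).
- bot.solve_ik(position, orientation): joint angles nearest the present ones, or None.
- bot.get_obs(): the state.
- bot.grab_frame(name): name is "scene" or "top" or "wrist"; returns (picture, depth): 400x640x3 uint8, red, green, blue; 400x640 float32, m along the optical axis (not along the pixel's ray), 0 where there is no reading.
- bot.get_calibration(name): a dict with "fx", "fy", "cx", "cy" (pixels), "k1" (the pictures are not rectified: a ray, as slopes to the right and down, at radius r is drawn at 1 + k1 r^2 times it, then the intrinsics apply), "rvec" (rotation vector, rad) and "tvec" (3), from world to camera coordinates, as OpenCV has them. Camera axes: x right, y down, z forward; pixel columns grow to the right and rows downward; lengths in m; the calibration is good to about 2 mm. A picture is of the moment at which its call begins: read the wrist's pose just before it. get_calibration takes no time and is no camera call; for the wrist camera it gives the pose at the moment of the call.
A pose or a line that the arm cannot do raises bot.PlanningError and nothing moves.
- bot.hand_in(): hands the job in, once; it reports no verdict.
Trained networks look in the newest picture that a camera, given by its name, has taken for a name from the list of things; names that differ only in an ending like _2 or _b are one class to them, and where a whole thing is asked for, a point or a joint stands for the part that bears it (a point fixed in the world has none). Each returns a list of dicts, best first, with "p" (0 to 1); they miss things now and then, are a little off and sometimes report something else, mostly with a low value. They report only what shows in the picture. A call takes as long as a camera call. They do not tell look-alikes from the thing itself.
- bot.recognise(camera, query): "xy" ([column, row] in pixels, amid what is visible of it).
The state is a dict: "time_s": time; "joint_pos": joint angles; "qd": joint speeds; "joint_efforts": joint torques, N m; "tcp_pos": TCP position; "orientation": TCP orientation; "ft_force": force on the tool from outside, world axes, zero at the start; "ft_torque": the same for the moment, N m; "gripper_width": opening from 0.0 (shut) to 1.0 (fully open).
Only numpy, scipy, OpenCV 4.12 (cv2) and the standard library are available. Lean on these libraries where they do the work, as an engineer would, in place of code of your own. Each camera call takes 0.05 s, during which the arm holds its last target.

## Working session

There is one attempt and no reset: what is moved stays moved. The work goes in short steps, each a Python script; the robot and the scene stay as the last script left them, time stands still between calls to the robot, and variables do not carry over. Pictures are saved under pics/ and viewed, and the job is handed in when it is done.

```bash
mkdir -p pics; ls
cat > h.py <<'E'
from bench import bot
import numpy as np, cv2
from scipy.spatial.transform import Rotation as R
def cal(n):
    c=bot.get_calibration(n); return c
def px2w(c,u,v,depth=None,z=None):
    xd=(u-c["cx"])/c["fx"]; yd=(v-c["cy"])/c["fy"]
    x,y=xd,yd
    for _ in range(20):
        r2=x*x+y*y; x=xd/(1+c["k1"]*r2); y=yd/(1+c["k1"]*r2)
    Rm=cv2.Rodrigues(np.array(c["rvec"],float))[0]; t=np.array(c["tvec"],float).ravel()
    d=Rm.T@np.array([x,y,1.]); o=-Rm.T@t
    s=depth if depth is not None else (z-o[2])/d[2]
    return o+s*d
def w2px(c,p):
    Rm=cv2.Rodrigues(np.array(c["rvec"],float))[0]
    q=Rm@np.array(p,float)+np.array(c["tvec"],float).ravel()
    x,y=q[0]/q[2],q[1]/q[2]; k=1+c["k1"]*(x*x+y*y)
    return c["fx"]*x*k+c["cx"],c["fy"]*y*k+c["cy"]
def save(n,im): cv2.imwrite("pics/"+n+".png",im[:,:,::-1])
def quat(yaw): # tool down, jaw axis x at yaw
    x=np.array([np.cos(yaw),np.sin(yaw),0]); 
    return x
E
python3 - <<'E'
from h import *
o=bot.get_obs(); print({k:np.round(v,3) for k,v in o.items()}, bot.grip_point_offset)
for n in ["top","scene"]:
    im,d=bot.grab_frame(n); save(n+"0",im); np.savez(n+"0.npz",im=im,d=d); print(n,cal(n))
    for q in ["plate","label_end","pad","cork_a","waste_tray","pen","tissue","timer","cover_glass_box","reader"]:
        for r in bot.recognise(n,q):
            u,v=r["xy"]; 
            dd=d[int(v),int(u)]
            print(n,q,round(r["p"],2),np.round(r["xy"]),np.round(px2w(cal(n),u,v,depth=dd),3))
E
```

```text
pics
{'time_s': np.float64(0.0), 'joint_pos': array([-1.173,  0.3  ,  1.522,  0.   ,  1.321, -0.067]), 'qd': array([-0.   ,  0.   , -0.   , -0.002, -0.001,  0.001]), 'joint_efforts': array([-1.0000e-03, -5.3181e+01, -3.5273e+01,  7.1000e-02,  2.4000e-02,
       -0.0000e+00]), 'tcp_pos': array([ 0.246, -0.491,  0.205]), 'orientation': array([ 0.602, -0.601,  0.372, -0.371]), 'ft_force': array([-0.079, -0.444,  0.376]), 'ft_torque': array([ 0.047,  0.006, -0.017]), 'gripper_width': np.float64(0.999)} 0.0188
top {'fx': 452.69136802698875, 'fy': 452.69136802698875, 'cx': 320.2163400874645, 'cy': 198.34483905035862, 'k1': -0.11015823535452009, 'rvec': array([ 2.16114288, -2.13277455,  0.15575392]), 'tvec': array([0.1735522 , 0.51824477, 1.11671849])}
top plate 0.59 [272. 228.] [0.442 0.304 0.007]
top plate 0.33 [266. 177.] [0.57  0.322 0.032]
top pad 0.74 [280. 158.] [0.625 0.288 0.01 ]
top cork_a 0.45 [308. 230.] [0.438 0.21  0.016]
top waste_tray 0.87 [422. 220.] [ 0.466 -0.086  0.004]
top pen 0.54 [328. 181.] [0.568 0.162 0.003]
top tissue 0.59 [219. 254.] [0.372 0.44  0.014]
top timer
[... 513 characters left out ...]
280. 241.] [0.43  0.311 0.007]
scene label_end 0.91 [280. 238.] [0.439 0.307 0.007]
scene pad 0.85 [247. 185.] [0.637 0.295 0.011]
scene cork_a 0.52 [272. 193.] [0.557 0.265 0.03 ]
scene cork_a 0.46 [249. 202.] [0.551 0.324 0.032]
scene cork_a 0.43 [319. 222.] [0.429 0.218 0.019]
scene waste_tray 0.74 [414. 170.] [ 0.487 -0.096  0.006]
scene pen 0.55 [310. 186.] [0.556 0.168 0.012]
scene tissue 0.79 [235. 285.] [0.37  0.433 0.007]
scene timer 0.87 [204. 250.] [0.476 0.456 0.017]
scene timer 0.66 [246. 205.] [0.547 0.334 0.031]
scene cover_glass_box 0.75 [248. 202.] [0.551 0.327 0.032]
scene cover_glass_box 0.16 [305. 186.] [0.567 0.175 0.009]
scene reader 0.58 [251. 182.] [0.646 0.282 0.011]
```

Run:
```python
import cv2
t=cv2.imread("pics/top0.png"); s=cv2.imread("pics/scene0.png")
cv2.imwrite("pics/topc.png",cv2.resize(t[100:290,180:460],None,fx=2.85,fy=2.85,interpolation=cv2.INTER_CUBIC))
```

```text
(no output)
```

View pics/scene0.png

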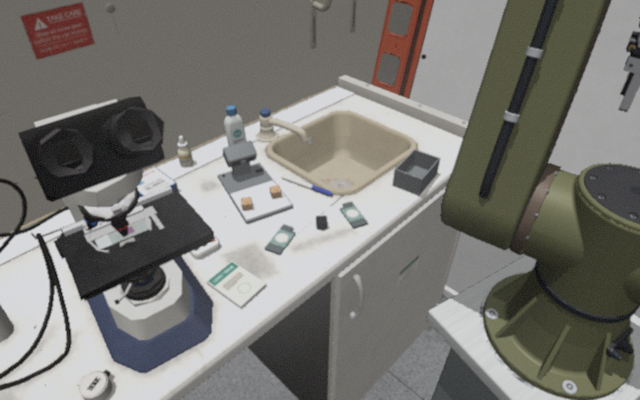

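View pics/top0.png

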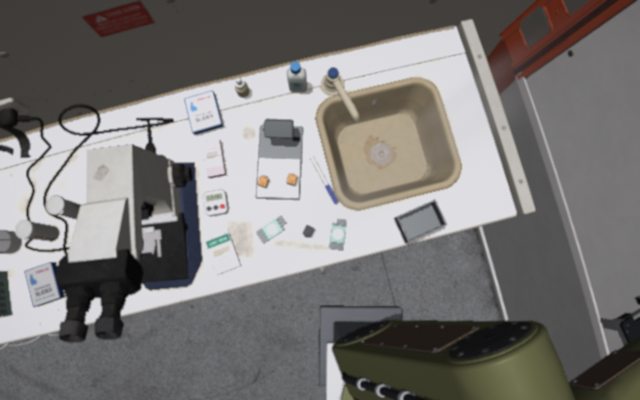

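```bash
sleep 0
```

```text
(no output)
```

View pics/topc.png

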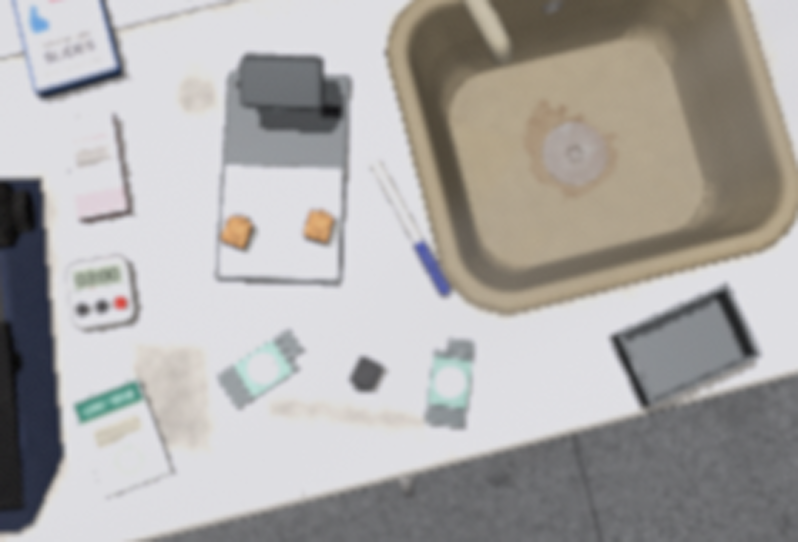

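The top view shows the corks on the pad at about (263,181) and (292,180). The black look-alike is at (308,230), the tray at (421,222), and the plates at (271,229) and (338,234). In the crop, the right plate's notch looks to be at the left corner (face down). I'll take a wrist view to confirm which plate is which.

```bash
cat >> h.py <<'E'
def quat(yaw):
    x=np.array([np.cos(yaw),np.sin(yaw),0.]); y=np.array([0,0,-1.]); z=np.cross(x,y)
    q=R.from_matrix(np.stack([x,y,z],1)).as_quat(); return [q[3],q[0],q[1],q[2]]
def best(p,yaw):
    "choose yaw or yaw+pi by ik with smallest motion"
    q0=np.array(bot.get_obs()["joint_pos"]); out=[]
    for y in (yaw,yaw+np.pi):
        s=bot.solve_ik(list(p),quat(y))
        if s is not None: out.append((np.abs(np.array(s)-q0).max(),y,np.round(s,2)))
    out.sort(key=lambda a:a[0]); return out
E
python3 - <<'E'
from h import *
q=bot.get_obs()["orientation"]; M=R.from_quat([q[1],q[2],q[3],q[0]]).as_matrix(); print(np.round(M,2))
for p in [(0.45,0.26,0.28),(0.56,0.29,0.28)]:
    for y in (0,np.pi/2): print(best(p,y))
b=best((0.47,0.25,0.28),0)[0]
bot.reach([0.47,0.25,0.28],quat(b[1]))
c=cal("wrist"); im,d=bot.grab_frame("wrist"); save("w0",im); np.savez("w0.npz",im=im,d=d,**{k:np.array(v) for k,v in c.items()}); print(c, bot.get_obs()["time_s"])
for q in ["plate","label_end","pad","cork_a","pen"]:
        for r in bot.recognise("wrist",q):
            u,v=r["xy"]; print(q,round(r["p"],2),np.round(r["xy"]),np.round(px2w(c,u,v,depth=d[int(v),int(u)]),3))
E
```

```text
[[ 0.45 -0.    0.89]
 [-0.89 -0.    0.45]
 [-0.   -1.   -0.  ]]
[(np.float64(1.6260760380484145), 0, array([ 0.45,  0.18,  1.49, -0.  ,  1.47,  0.45]))]
[(np.float64(1.6260760380484145), 1.5707963267948966, array([ 0.45,  0.18,  1.49, -0.  ,  1.47, -1.12])), (np.float64(2.090826803044572), 4.71238898038469, array([ 0.45,  0.18,  1.49, -0.  ,  1.47,  2.02]))]
[(np.float64(1.5924003717757929), 0, array([ 0.42,  0.45,  1.15, -0.  ,  1.54,  0.42]))]
[(np.float64(1.5924003717757929), 1.5707963267948966, array([ 0.42,  0.45,  1.15, -0.  ,  1.54, -1.15])), (np.float64(2.0571511367719513), 4.71238898038469, array([ 0.42,  0.45,  1.15, -0.  ,  1.54,  1.99]))]
{'fx': 307.9581577244064, 'fy': 307.9581577244064, 'cx': 321.2152606116812, 'cy': 201.66241940627663, 'k1': 0.0033823676249665987, 'rvec': array([-2.89947093e+00,  5.08060687e-04, -1.51807345e-03]), 'tvec': array([-0.47071847,  0.19961013,  0.52216281])} 3.8917
plate 0.57 [298. 135.] [0.438 0.306 0.008]
label_end 0.75 [298. 130.] [0.438 0.312 0.008]
pad 0.97 [435. 146.] [0.635 0.29  0.01 ]
cork_a 0.66 [297. 201.] [0.436 0.212 0.021]
cork_a 0.63 [389. 115.] [0.561 0.332 0.032]
cork_a 0.57 [392. 170.] [0.569 0.259 0.033]
pen 0.85 [384. 225.] [0.567 0.172 0.012]
pen 0.16 [349.  22.] [0.507 0.448 0.018]
```

View pics/w0.png

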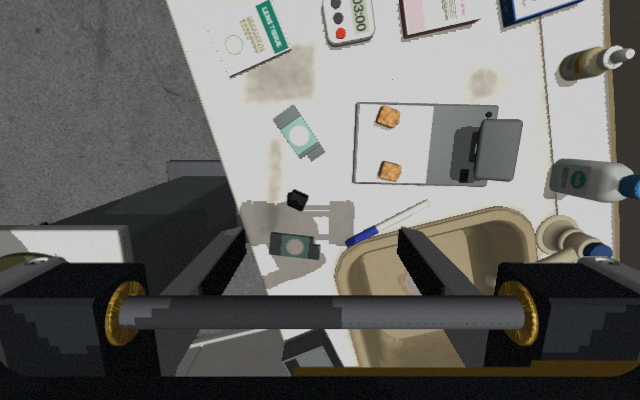

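The wrist view has image right = +x and image up = +y. The corks are at (389,116) and (390,171), and the black look-alike at (297,200). The candidate plates are at (299,132), with the notched end at lower right, and (295,245), with the notched end to the right.

Run:
```python
import cv2,numpy as np
t=cv2.imread("pics/w0.png")
f=lambda a:cv2.resize(a,(390,390),interpolation=cv2.INTER_CUBIC)
a=np.hstack([f(t[100:170,264:334]),f(t[210:280,260:330])])
cv2.imwrite("pics/wc.png",a)
cv2.imwrite("pics/wp.png",cv2.resize(t[90:195,345:505],None,fx=5,fy=5,interpolation=cv2.INTER_CUBIC))
```

```text
(no output)
```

View pics/wc.png

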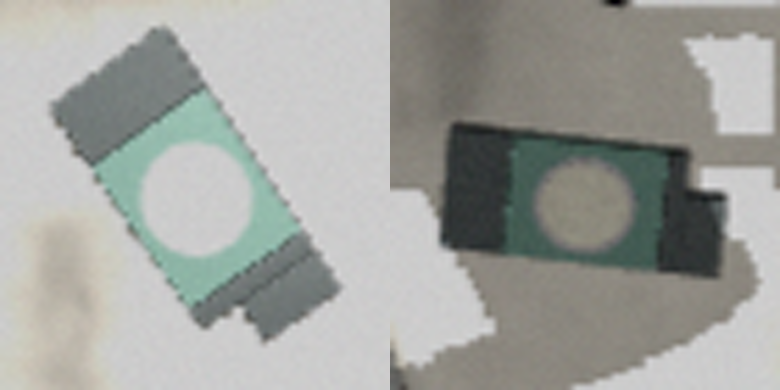

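View pics/wp.png

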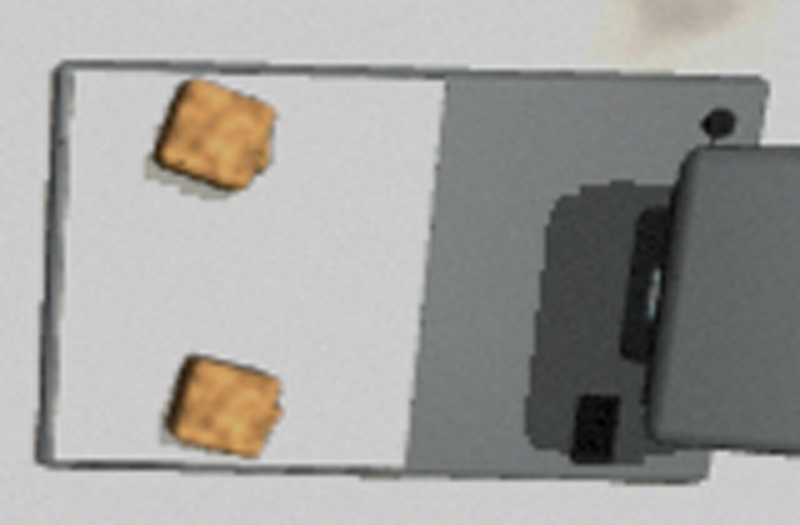

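The left candidate (299,132) fits. Facing its notched end (lower right), the notch is on the right-hand side, so it lies label up. The right one (295,245) has its notch on the left, so it is face down and stays put. Next I'll compute the poses.

```bash
cat > m.py <<'E'
from h import *
z=np.load("w0.npz"); c={k:z[k] for k in ["cx","cy","fx","fy","k1","rvec","tvec"]}; im,d=z["im"],z["d"]
P=lambda u,v,h: px2w(c,u,v,z=h)[:2]
cs=[P(345+a/5,90+b/5,.012) for a,b in [(72,70),(445,80),(408,468),(54,460)]]
cs=np.array(cs); print("pad corners",np.round(cs,4),"c",cs.mean(0)); 
vx=(cs[1]+cs[2]-cs[0]-cs[3]); vy=cs[0]+cs[1]-cs[2]-cs[3]
print("pad yaw",np.arctan2(vx[1],vx[0]),np.arctan2(-vy[0],vy[1]),np.linalg.norm(vx)/2,np.linalg.norm(vy)/2)
# corks: points via depth
H,W=d.shape; vv,uu=np.mgrid[0:H,0:W]
def cloud(u0,u1,v0,v1):
    pts=[];col=[]
    for v in range(v0,v1):
        for u in range(u0,u1):
            if d[v,u]>0: pts.append(px2w(c,u,v,depth=d[v,u])); col.append(im[v,u])
    return np.array(pts),np.array(col).astype(int)
for n,b in dict(a=(370,408,98,132),b=(370,408,155,188)).items():
    p,k=cloud(*b); m=(k[:,0]-k[:,2]>50)&(p[:,2]>.026)
    r=cv2.minAreaRect((p[m,:2]*1000).astype(np.float32)); print("cork",n,r,np.median(p[m,2]),m.sum())
p,k=cloud(268,330,100,165)
hsv=im; m=(k.sum(1)<480)|(k[:,1]-k[:,0]>25)
x=np.array([P(*uv,.007) for uv in [(264+a*70/390,100+b*70/390) for a,b in [(52,105),(165,28),(342,290),(203,328),(265,340)]]])
print("plate c",np.round(x,4))
a,b,e,f,g=x
ax=(e-b); print("yaw",np.arctan2(*ax[::-1]),np.linalg.norm(ax),"width",np.linalg.norm(a-b), "yaw2", np.arctan2(*(f-a)[::-1]),np.linalg.norm(f-a))
print("centre",(a+e)/2+0, "filter", P(264+196*70/390,100+199*70/390,.007))
# full rect center: mid of b..e + half width
z=np.load("top0.npz"); d=z["d"];im=z["im"]; ct=cal("top"); c=ct
p,k=cloud(385,455,195,250)
m=(p[:,2]>.042)&(p[:,2]<.06); r=cv2.minAreaRect((p[m,:2]*1000).astype(np.float32)); print("tray",r,m.sum())
m=(p[:,2]>.002)&(p[:,2]<.012)&(k.sum(1)<330); print(np.median(p[m],0),m.sum())
E
python3 m.py
```

```text
pad corners [[0.5238 0.3479]
 [0.6275 0.3452]
 [0.6263 0.2357]
 [0.5217 0.2382]] c [0.57483037 0.29176392]
pad yaw -0.02481039875525727 -0.015158125392595858 0.10417803856359711 0.10964998588489519
cork a ((561.8677368164062, 330.15753173828125), (23.0658016204834, 28.180206298828125), 71.78931427001953) 0.032264828141642055 341
cork b ((567.1283569335938, 256.67578125), (23.553003311157227, 25.481727600097656), 77.65554809570312) 0.03225469049266122 301
plate c [[0.4028 0.3282]
 [0.432  0.3469]
 [0.4768 0.2815]
 [0.4404 0.2716]
 [0.4566 0.2685]]
yaw -0.9701609752972927 0.07929236127954652 width 0.03467948520294727 yaw2 -0.9850612453562564 0.06786553467783757
centre [0.43984487 0.3048344 ] filter [0.43910424 0.3047589 ]
tray ((460.92822265625, -75.57481384277344), (72.73751831054688, 112.54322052001953), 24.138731002807617) 269
[ 0.48785122 -0.08156157  0.00568421] 107
```

```bash
cat >> h.py <<'E'
def st(): 
    o=bot.get_obs(); return round(float(o["time_s"]),2),np.round(o["tcp_pos"],3),round(float(o["gripper_width"]),3),np.round(o["ft_force"],1)
def cork(cx,cy,jy,off,ty):
    u=np.array([np.cos(jy),np.sin(jy)]); p=np.array([cx,cy])+off*u
    y=best((*p,.12),jy)[0][1]
    bot.reach([*p,.12],quat(y))
    print("guard",bot.movel([*p,.015],speed=.12,guard=15)); print(st())
    bot.gripper_close(); print(st())
    bot.movel([*p,.13],speed=.2); print(st())
    T=np.array([.461,-.076]); a=np.radians(24.1+90); t=T+ty*np.array([np.cos(a),np.sin(a)])
    y=best((*t,.13),a)[0][1]
    bot.reach([*t,.13],quat(y)); 
    print("guard",bot.movel([*t,.057],speed=.12,guard=15)); print(st())
E
python3 - <<'E'
from h import *
cork(.562,.330,np.radians(72),.010,.024)
im,d=bot.grab_frame("top"); save("t1",im[180:270,370:470]); im,d=bot.grab_frame("wrist"); save("w1",im)
E
```

```text
guard False
(6.27, array([0.566, 0.34 , 0.016]), 1.0, array([ 1.2, -0.2,  0.5]))
(7.34, array([0.565, 0.34 , 0.015]), 0.253, array([-0.1,  0.2,  0.2]))
(8.07, array([0.565, 0.339, 0.129]), 0.253, array([-0.2,  0. , -1. ]))
guard False
(10.34, array([ 0.452, -0.054,  0.058]), 0.257, array([-1.2,  0.2,  0.5]))
```

View pics/w1.png

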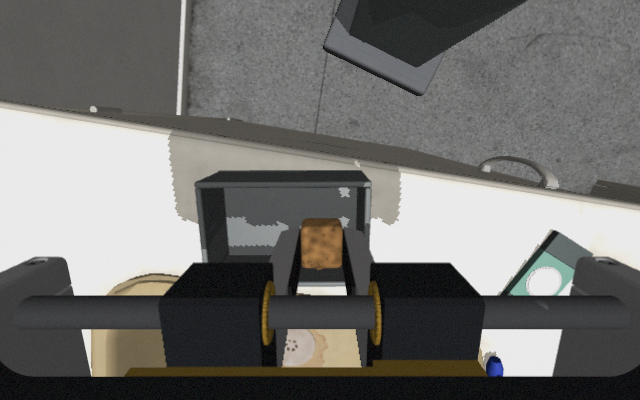

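The wrist view shows the cork held at (322,243) over the right half of the tray, whose far rim spans columns 197 to 370. I'll release it and fetch the second cork.

Run:
```python
from h import *
bot.open_gripper(); p=bot.get_obs()["tcp_pos"]; bot.movel([p[0],p[1],.13],speed=.2)
cork(.567,.257,np.radians(78),.010,-.024)
bot.open_gripper(); p=bot.get_obs()["tcp_pos"]; bot.movel([p[0],p[1],.16],speed=.2); print(st())
im,d=bot.grab_frame("wrist"); save("w2",im)
```

```text
guard False
(14.43, array([0.57 , 0.267, 0.016]), 1.002, array([0.2, 0.5, 0.6]))
(15.51, array([0.569, 0.267, 0.015]), 0.25, array([ 0.1, -0.2,  0.2]))
(16.23, array([0.569, 0.267, 0.129]), 0.25, array([ 0.3,  0.2, -0.8]))
guard False
(18.4, array([ 0.471, -0.098,  0.058]), 0.251, array([0.2, 0.2, 0. ]))
(20.23, array([ 0.47 , -0.098,  0.159]), 0.998, array([-0.1,  0.5, -1.2]))
```

View pics/w2.png

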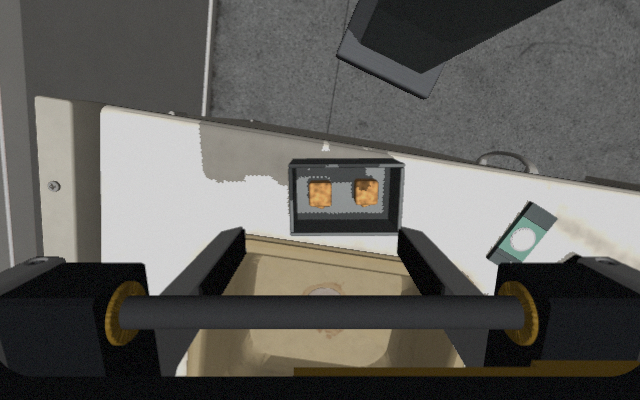

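Both corks lie flat in the tray at (320,194) and (367,192). Now the plate at (0.440, 0.305), yaw −0.975, gripped 16 mm behind its centre.

Run:
```python
from h import *
py=-.975; ax=np.array([np.cos(py),np.sin(py)]); g=np.array([.4398,.3048])-.016*ax
jy=py+np.pi/2
print(best((*g,.12),jy))
y=best((*g,.12),jy)[0][1]
bot.reach([*g,.12],quat(y))
c=cal("wrist"); im,d=bot.grab_frame("wrist"); save("w3",im)
gp=px2w  
for n,pt in dict(c=(.4398,.3048,.007),g=(*g,.007),l=(*(g+.047*ax),.007)).items(): 
    u,v=w2px(c,pt); print(n,u,v); cv2.circle(im,(int(u),int(v)),3,(255,0,0),-1)
save("w3m",im[80:280,220:420].repeat(3,0).repeat(3,1)); print(st())
```

```text
[(np.float64(2.244351626070859), 0.5957963267948966, array([ 0.57,  0.35,  1.66, -0.  ,  1.13, -0.03]))]
c 320.90362579289695 213.99505481177664
g 320.91301594850006 198.23804214200527
l 320.8860755162834 243.42083112924453
(22.26, array([0.431, 0.318, 0.12 ]), 1.002, array([ 0. ,  0.3, -1.2]))
```

View pics/w3m.png

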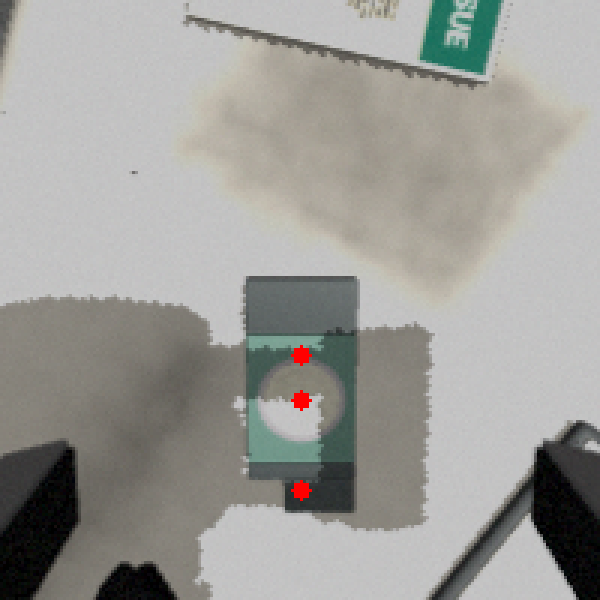

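The projected points line up: the centre is on the filter, the label end is on the notched band, and the jaws are square to the plate. I'll grip, lift and present.

Run:
```python
from h import *
p=bot.get_obs()["tcp_pos"]
print("guard",bot.movel([.4308,.3180,.0025],speed=.1,guard=15)); print(st())
bot.gripper_close(); print(st())
bot.movel([.4308,.3180,.15],speed=.12); bot.wait(.3); print(st())
w=-.018; t=np.array([.575-.047*np.cos(w),.292-.047*np.sin(w)])
y=w+np.pi/2
print(best((*t,.15),y))
bot.reach([*t,.15],quat(y))
bot.movel([*t,.058],speed=.08,guard=15); bot.wait(.5); print(st())
for n in ["wrist","top","scene"]:
    c=cal(n); im,d=bot.grab_frame(n); save(n+"9",im); np.savez(n+"9.npz",im=im,d=d,**{k:np.array(v) for k,v in c.items()})
    for r in bot.recognise(n,"label_end")+bot.recognise(n,"plate"): u,v=r["xy"]; print(n,r["p"],r["xy"],np.round(px2w(c,u,v,depth=d[int(v),int(u)]),3))
t=cv2.imread("pics/top9.png")[100:290,180:460]; cv2.imwrite("pics/top9c.png",cv2.resize(t,None,fx=2.8,fy=2.8,interpolation=cv2.INTER_CUBIC))
```

```text
guard False
(23.58, array([0.431, 0.318, 0.003]), 0.997, array([0.7, 0.1, 0.2]))
(24.52, array([0.431, 0.318, 0.002]), 0.374, array([-1.1, -0.3,  0.1]))
(26.21, array([0.431, 0.318, 0.15 ]), 0.376, array([-1.4, -0.5, -0.5]))
[(np.float64(1.0787392698528242), 1.5527963267948965, array([ 0.45,  0.47,  1.42, -0.  ,  1.25, -1.11])), (np.float64(2.06285338373697), 4.69438898038469, array([ 0.45,  0.47,  1.42, -0.  ,  1.25,  2.03]))]
(29.02, array([0.528, 0.293, 0.058]), 0.374, array([ 0.6, -0.2, -1.4]))
wrist 0.75 [319.3, 241.7] [0.527 0.292 0.064]
wrist 0.96 [324.1, 245.9] [0.53  0.295 0.063]
top 0.23 [428.0, 220.3] [ 0.464 -0.098  0.025]
scene 0.78 [268.8, 188.5] [0.534 0.283 0.065]
scene 0.72 [265.7, 192.0] [0.527 0.293 0.064]
```

View pics/wrist9.png

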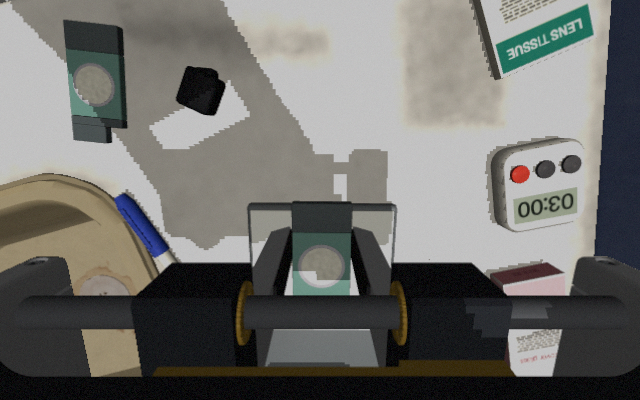

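View pics/scene9.png

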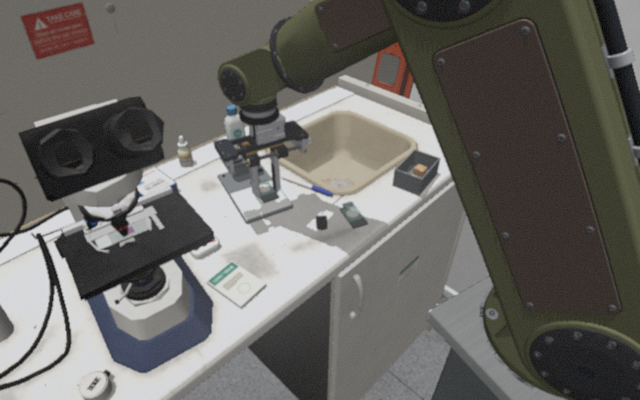

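View pics/top9c.png

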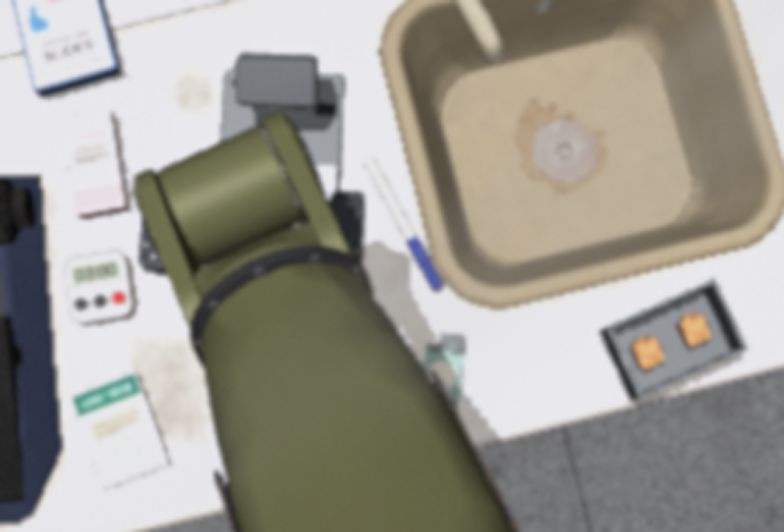

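In the wrist view the plate is held with its filter at (321,265) and rear band at (322,218), over the pad. The top view shows both corks in the tray, and the read plate, tissue, timer, box and pen have not moved. I'll check tilt and offset from depth.

Run:
```python
from h import *
z=np.load("wrist9.npz"); c={k:z[k] for k in ["cx","cy","fx","fy","k1","rvec","tvec"]}; d=z["d"]
p=np.array([px2w(c,u,v,depth=d[v,u]) for v in range(204,292) for u in range(298,347) if d[v,u]>0])
m=(abs(p[:,2]-.065)<.012); p=p[m]; A=np.c_[p[:,:2]-p[:,:2].mean(0),np.ones(len(p))]
s=np.linalg.lstsq(A,p[:,2],rcond=None)[0]; print("slope",s,len(p)); print("x range",np.percentile(p[:,0],[0,1,99,100]),"y",np.percentile(p[:,1],[1,99]))
u,v=321,265; f=px2w(c,u,v,z=s[2]); print("filter centre",f,"expected",.575-.031,.2926)
rear=np.array([px2w(c,u,204,z=s[2]) for u in (294,351)]);print(rear, np.arctan2(*(rear[0]-rear[1])[:2]))
```

```text
slope [ 4.60174496e-03 -5.38012481e-05  6.31232783e-02] 4301
x range [0.50313968 0.50371164 0.55974185 0.56056177] y [0.27875754 0.30809247]
filter centre [0.54218576 0.29272172 0.06312328] expected 0.5439999999999999 0.2926
[[0.50317267 0.27759743 0.06312328]
 [0.50374556 0.31094566 0.06312328]] -3.1244153469113516
```

The plate is level (slope 0.005), its centre is within 2 mm of target, its yaw is about −0.017, and its label is 51 mm above the pad. I'm handing in.

```bash
python3 -c "
from h import *
print(st()); bot.hand_in()"
```

```text
(29.47, array([0.528, 0.293, 0.058]), 0.376, array([-0.8,  0.2, -0.7]))
the job is handed in; nothing more can be done
```

I put both bits of cork in the waste tray, then picked up the label-up plate across its width, about 16 mm behind its centre. I handed it in held over the pad at 29.5 s of the 67 s allowed.

- **Plate:** it is level (slope 0.005). Its notched end points at the reader's head, to within about 0.01 rad of the measured pad direction. The frosted band is about 2 mm from the middle of the pad and 51 mm above it. The gripper was still closed on the plate (opening 0.376).
- **Everything else:** the last top picture shows both corks lying flat in the tray. The pen, tissue, timer and cover glass box look unmoved. The arm hides part of the read plate in that picture, but the part that shows and the wrist picture show it still in place.
- **Disagreements:** one low-confidence (0.23) network report from the top camera placed the plate in the tray. It was false, because the arm hides the plate from that camera. The notched band was also hidden from the wrist camera at the end, so I worked out its position from the filter centre and the rear edge.

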